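# Fit the set-screw collar on the inspection spindle

## Task

Slide the spindle carriage sideways by its black knob, out from under the microscope, until its white pointer stands in the yellow loading band of the rail, then take the shaft between the fingers and, feeling for its flat, turn it until the flat faces straight along the red index line on the bearing housing. Then take the steel collar with the black thumb screw and lower it over the end of the shaft with its screw on the flat. Finish while still holding the collar there, upright, its top flush with the shaft end and carried by the fingers alone, ready for the screw to be tightened; leave the microscope and everything else on the bench alone.

Things in the scene. Friction and masses are not known exactly. Their poses are not given: they have to be found in the camera images.
- stage: Fixed aluminium rail that runs sideways (its own y axis) on the bench, through the foot of the microscope. Origin: at bench level below the viewing place, under the microscope's lens. Its +y points along the rail, from under the microscope to the loading place; its -x is the front. Rail top 38 mm above the bench. A dark scale strip lies along its front, its top 32 mm above the bench.
- carriage (a joint): Position of the carriage along the rail in m, 0 with the spindle exactly under the lens, growing along the rail's +y; range -0.03 to 0.26, the loading band is at 0.24. It takes about 8 N to slide, stays where it is left and cannot be lifted off or turn.
- handle (a point): Centre of the top of the carriage's black knob (upright, 24 mm across, 40 mm tall, top 102 mm above the bench). The knob stands on a flat arm, 175 mm along the rail's +y from the spindle axis, and may be gripped or pushed. The arm below it is 22 mm wide, its top 52 mm above the bench.
- pointer (a point): Tip of the white pointer on the front of the carriage, just above the scale strip, 66 mm in front of the spindle axis. The carriage is an aluminium plate 100 x 110 x 14 mm with a pale bearing housing 88 x 88 mm, its top 98 mm above the bench.
- load_mark (a point): Centre of the yellow loading band, 16 mm wide along the rail, on the scale strip. Axes as stage.
- index (a point): Point on the spindle axis at the top of the steel bearing cap (54 mm across, top 106 mm above the bench), fixed to the carriage, axes as stage. The red index line runs from the shaft over cap and housing to the front, along -x of this frame.
- spindle: Upright dark steel shaft, 20 mm thick, 60 mm tall above the bearing cap. Origin: on its axis at the cap's top. Its lowest 14 mm are round, the upper 46 mm have one bright flat, 15 mm wide, facing its own -x, 6.5 mm from the axis: 16.5 mm across flat and back. Turns about its axis both ways against 0.06 N m, stays where left. Starts 0.5 to 2.2 rad counterclockwise (from above) of the index line.
- shaft_end (a point): Centre of the shaft's top end (edge chamfered 1.5 mm), 166 mm above the bench. Turns with the spindle; a short white line on it points to the flat.
- flat (a point): Centre of the bright flat.
- collar: Loose steel collar, 44 mm across, 22 mm tall, 0.12 to 0.21 kg, flat on the blue mat; bore 22.4 mm. Origin: centre of the underside, z up. A set screw enters at half height from its own -x; its 5 mm tip stands 3 mm into the bore, so it goes on the shaft only with the screw on the flat. White line on top on the screw's side.
- collar_top (a point): Centre of the collar's top face.
- screw (a point): Outer end of the collar's black thumb screw: head 13 mm across, 9 mm long, its end 36.5 mm from the collar's axis, 11 mm above the underside. Inside, the screw's tip ends 8.2 mm from the axis.
- mat: Fixed blue mat 220 x 140 x 3 mm on which the two collars lie. Origin: centre of its underside.
- microscope: Fixed stereo microscope, origin and axes as stage. Pale foot 310 x 310 x 20 mm (135 mm to the front of the origin, 175 mm behind), black lens and ring light 84 mm across over the origin, lowest at 256 mm; head 105 mm wide, top at 560 mm, eyepieces reaching 130 mm to the front at 430 to 500 mm; post 135 mm behind. Do not touch.
- spare_collar: Bystander: loose plain brass collar, 40 mm across, 16 mm tall, bore 25 mm, no screw, on the mat. Origin: centre of the underside.
- driver: Bystander: red screwdriver lying on the bench, 170 mm long.
- tweezers: Bystander: steel tweezers, 110 mm long, 8 mm high.
- dish: Bystander: closed clear dish, 94 mm across, 16 mm high.
- bottle: Bystander: white bottle with red cap, 64 mm across, 170 mm tall.
- tape: Bystander: roll of yellow tape, 96 mm across, 24 mm high.
- mouse: Bystander: grey computer mouse, 105 x 60 x 30 mm.

How it is judged:
On the way, in this order (a step that is already met when the one before it is completed fails the run):
1. the carriage's pointer stands in the yellow loading band (y of pointer in the frame of load_mark between -0.008 and 0.008 m), for 0.3 s.
2. the fingers have turned the spindle so that its flat faces along the index line, the carriage still in the band (all of step 1 and angle between the x axis of spindle and the x axis of index, either way round below 0.21 rad and x of flat in the frame of index below 0 m and contact force between the fingers and spindle above 2 N), for 0.2 s.
At the end, for the whole second after the job is handed in: Pointer within 8 mm of the band's middle; flat along the index line within 12 deg; collar on the shaft (2.5 mm off axis, 6 deg tilt at most), top flush within 4 mm, screw on the flat within 12 deg, still, gripped with over 5 N, under 15 N between collar and shaft (all of step 1 and angle between the x axis of spindle and the x axis of index, either way round below 0.21 rad and x of flat in the frame of index below 0 m and horizontal distance between collar_top and shaft_end below 0.0025 m and z of collar_top in the frame of shaft_end between -0.004 and 0.004 m and angle between collar's own z axis and vertical below 0.1 rad and angle between the x axis of collar and the x axis of spindle, either way round below 0.21 rad and x of screw in the frame of spindle below 0 m and contact force between the fingers and collar above 5 N and contact force between collar and spindle below 15 N and linear speed of collar below 0.02 m/s); the arm keeps its last pose, push and grip.
It fails at once if the microscope is bumped (over 5 N) (contact force between any of the arm, the fingers and microscope above 5 N).
It fails at once if the brass collar is moved by more than 20 mm (distance of spare_collar from where it was at the start of the episode above 0.02 m).
It fails at once if another thing on the bench is moved by more than 20 mm (distance of any of driver, tweezers, dish, bottle, tape, mouse from where it was at the start of the episode above 0.02 m).
It also fails if it takes over 64 s, if anything falls off the work surface, if the arm or the gripper's body presses on something with over 40 N, if the wrist force passes 120 N, or if a joint passes its speed limit or range.

## Robot

A 6-joint arm with a two-finger parallel gripper is mounted at the origin on the work surface. World frame = base frame: x ahead of the robot, y to its left, z up, the work surface at z = 0. Lengths are in m, angles in rad, forces in N, time in s.
With the tool pointing down it reaches from about 0.35 to 0.875 m from the base axis. Payload 4.2 kg.
Tool frame: the origin (TCP) lies midway between the tips of the shut fingers; the grasp point (between the pads) lies 19 mm behind it (ctrl.hold_point_z is the distance from the TCP to the grasp point, in m); z points along the fingers, y is the line along which they close (so a half turn about z gives the same grasp; the last joint's range is limited). The gripper opens to 85 mm and grips with 20 to 120 N. Pads are 22 mm wide; open, the fingers measure 114 mm over their backs; the gripper's body (76 mm by 85 mm) begins 54 mm behind the grasp point. The pads swing forward as they close: fully open they stand 13 mm farther back than shut.
Start: joints at [-0.913, 0.385, 0.008, 0, -1.194, -0.259], TCP at [0.243, -0.576, 0.231] pointing down, gripper open.
Joint ranges: [-3.14, 3.14], [-1.21, 2.06], [-1.07, 1.41], [-3.16, 2.05], [-2.99, -0.16], [-3.1, 3.1]. Speed limits (rad/s): [2.79, 2.79, 3.14, 3.14, 3.14, 3.14].

## Interface

Orientations are given as a rotation vector (axis times angle).
In Python, from cell import ctrl gives the robot as it stands.
- The arm moves only by the shell command python3 -m jog 'ROWS' [FORCE]. ROWS is JSON, a list that holds one entry, the list of rows, each a list of 5 numbers: the finger opening in m, from 0 to 0.0854, then the shift along the tool's x, y, z in m, then the turn about the tool's z in rad. In form: [[[jaw, tx, ty, tz, turn], ...]]. A call has 1 to 10 rows; each row shifts and turns the commanded pose from where the row before left it, along the tool's axes as they then stand; what a row does not reach is not made up. A row lasts 1/12 s, in which the tool goes at most 41.7 mm and 7.16 degrees, less where a joint would pass 70% of its speed; a pose out of reach is approached as far as the arm can. A call with a gripper value outside its range is refused whole. The fingers move at their own pace and stop on an object; FORCE is the grip in N (left out, the last holds). Time passes only in rows, so rows that do not move let the fingers close. It gives the time, the measured TCP pose, the force, the opening and the grip force at its end, in the units of the state.
- ctrl.get_state(): the state, without advancing time (a new reading comes with each control period).
- ctrl.read_camera(name): name is "scene" or "top" or "wrist"; returns a dict with "pixels" (400x640x3 uint8, red, green, blue), "mtx" (3x3 intrinsics, pixels), "origin" and "rotation" of the camera in the world. Camera axes: x right, y up, looking along -z (the intrinsics and any distortion apply to the point x, -y, -z); pixel columns grow to the right and rows downward; lengths in m; the calibration is good to about 2 mm. A picture is of the moment at which its call begins. There is no depth.
- ctrl.hand_in(): hands the job in; it is judged then, once.
Trained networks look in the newest picture that a camera, given by its name, has taken for a name from the list of things; names that differ only in an ending like _2 or _b are one class to them, and where a whole thing is asked for, a point or a joint stands for the part that bears it (a point fixed in the world has none). Each returns a list of dicts, best first, with "confidence" (0 to 1); they miss things now and then, are a little off and sometimes report something else, mostly with a low value. They report only what shows in the picture. A call takes as long as a camera call.
- ctrl.recognise(camera, query): "extent" ([left, top, width, height] in pixels, round what is visible of it).
- ctrl.landmark_of(camera, query): "position" ([column, row] in pixels: a listed point, or the origin of a listed thing).
The state is a dict: "time_s": time; "qpos": joint angles; "qvel": joint speeds; "effort": joint torques, N m; "position": TCP position; "tool_rot": TCP orientation; "wrist_force": force on the tool from outside, world axes, zero at the start; "ft_torque": the same for the moment, N m; "finger_gap": opening from 0.0 (shut) to 1.0 (fully open); "finger_force": force on a finger pad.
Only numpy, scipy, OpenCV 4.12 (cv2) and the standard library are available. Lean on these libraries where they do the work, as an engineer would, in place of code of your own. Each camera call takes 0.05 s, during which the arm holds its last target. There are 200 camera calls.

## Working session

There is one attempt and no reset: what is moved stays moved. The work goes in short steps, Python scripts to look and compute and a shell command to move; the robot and the scene stay as the last step left them, time stands still between calls to the robot, and variables do not carry over. Pictures are saved under pics/ and viewed, at most 10 in all, crops included, and the job is handed in when it is done.

```bash
mkdir -p pics; ls; cat > h.py <<'E'
import numpy as np, cv2
from cell import ctrl
from scipy.spatial.transform import Rotation as R
def snap(cam,fn=None):
    c=ctrl.read_camera(cam)
    if fn: cv2.imwrite('pics/'+fn,c['pixels'][:,:,::-1])
    return c
def ray(c,px):
    K=np.array(c['mtx']);v=np.linalg.inv(K)@[px[0],px[1],1];v=np.array([v[0],-v[1],-v[2]])
    d=np.array(c['rotation'])@v;return np.array(c['origin']),d/np.linalg.norm(d)
def onz(c,px,z):
    o,d=ray(c,px);return o+d*(z-o[2])/d[2]
def tri(rs):
    A=0;b=0
    for o,d in rs:
        P=np.eye(3)-np.outer(d,d);A=A+P;b=b+P@o
    p=np.linalg.solve(A,b);return p,[np.linalg.norm((np.eye(3)-np.outer(d,d))@(p-o)) for o,d in rs]
def proj(c,p):
    v=np.array(c['rotation']).T@(np.array(p)-c['origin']);v=np.array(c['mtx'])@[v[0],-v[1],-v[2]];return v[:2]/v[2]
E
python3 - <<'E'
from h import *
np.set_printoptions(precision=4,suppress=True)
s=ctrl.get_state();print(s)
C={k:snap(k,k+'0.png') for k in('scene','top')}
for k in C:print(k,C[k]['mtx'],C[k]['origin'],C[k]['rotation'])
for q in 'handle pointer load_mark index shaft_end flat collar collar_top screw spare_collar stage bottle dish tape mouse driver tweezers mat'.split():
    rs=[]
    for k in C:
        L=ctrl.landmark_of(k,q)
        print(q,k,[(np.round(l['position'],1),round(l['confidence'],2)) for l in L[:2]])
        if L: rs.append(ray(C[k],L[0]['position']))
    if len(rs)==2: print('   ',*tri(rs))
E
```

```text
pics
{'time_s': 0.0, 'qpos': array([-0.9134,  0.3855,  0.0067, -0.0005, -1.194 , -0.2586]), 'qvel': array([-0.0023,  0.0003,  0.0014, -0.0019, -0.003 , -0.0018]), 'effort': array([ -0.0001, -39.2293,  18.8406,   4.1862,  -0.0046,   0.    ]), 'position': array([ 0.2425, -0.5754,  0.2302]), 'tool_rot': array([ 0.6219, -3.0789, -0.0032]), 'wrist_force': array([-1.0813,  0.764 ,  0.8268]), 'ft_torque': array([ 0.017 , -0.0203, -0.0078]), 'finger_force': 0.0, 'finger_gap': 1.0000190783054155}
scene [[498.0929   0.     322.6868]
 [  0.     498.0929 201.6299]
 [  0.       0.       1.    ]] [ 0.9359 -0.6746  1.1943] [0.6663 0.1622 0.4803]
top [[493.0825   0.     306.3791]
 [  0.     493.0825 200.302 ]
 [  0.       0.       1.    ]] [0.397  0.1106 1.4323] [ 0.0699 -0.0773 -1.5472]
handle scene []
handle top [(array([369. , 180.5]), 0.62)]
pointer scene [(array([257.7, 306.6]), 0.85), (array([317.3, 167.4]), 0.54)]
pointer top [(array([424.5, 204. ]), 0.68)]
    [ 0.6664 -0.282   1.3133] [np.float64(0.547294454643003), np.float64(0.5472944546430032)]
load_mark scene [(array([299.1, 238.7]), 0.
[... 2518 characters left out ...]
30032)]
mouse scene [(array([361. , 128.6]), 0.74)]
mouse top [(array([162.6, 228.3]), 0.8), (array([260.1, 141.6]), 0.53)]
    [ 0.6664 -0.282   1.3133] [np.float64(0.547294454643003), np.float64(0.5472944546430032)]
driver scene [(array([297.8, 201.4]), 0.65)]
driver top [(array([287.3, 242.2]), 0.51), (array([435.3, 178.1]), 0.47)]
    [ 0.6664 -0.282   1.3133] [np.float64(0.547294454643003), np.float64(0.5472944546430032)]
tweezers scene []
tweezers top [(array([338.5, 250.2]), 0.65), (array([427.4, 204.1]), 0.62)]
mat scene [(array([330. , 177.9]), 0.89)]
mat top [(array([245.4, 226.6]), 0.74)]
    [ 0.6664 -0.282   1.3133] [np.float64(0.547294454643003), np.float64(0.5472944546430032)]
```

```bash
sed -i "s/d=np.array(c\['rotation'\])@v/d=R.from_rotvec(c['rotation']).as_matrix()@v/; s/v=np.array(c\['rotation'\]).T@/v=R.from_rotvec(c['rotation']).as_matrix().T@/" h.py
python3 - <<'E'
from h import *
np.set_printoptions(precision=4,suppress=True)
C={k:snap(k) for k in('scene','top')}
for k in C: 
    im=C[k]['pixels'][:,:,::-1]
    im=im[80:400,130:530] 
    cv2.imwrite(f'pics/{k}1.png',cv2.resize(im,None,fx=1.75,fy=1.75,interpolation=cv2.INTER_CUBIC))
T={'pointer':(257.7,306.6,424.5,204),'load_mark':(299.1,238.7,348.6,207.2),'index':(285.6,301.8,426.8,179.5),'shaft_end':(283.2,289.6,435.9,175.3),'collar':(348.5,182.1,244,201.7),'collar_top':(352.6,181.6,243.8,198.3),'screw':(339.1,181.2,251.2,209.8),'spare':(318.1,169.5,241.1,242),'stage':(279.7,328.2,426.5,184.2),'bottle':(395.7,155.2,183.2,171.2),'mat':(330,177.9,245.4,226.6)}
for q,v in T.items(): print(q,*tri([ray(C['scene'],v[:2]),ray(C['top'],v[2:])]))
print(onz(C['top'],(369,180.5),.102))
E
```

```text
pointer [ 0.5218 -0.2319  0.0422] [np.float64(0.004146229797327196), np.float64(0.004146229797327311)]
load_mark [ 0.5105 -0.0126  0.0577] [np.float64(0.0007304618719736073), np.float64(0.0007304618719734809)]
index [ 0.5898 -0.2178  0.1055] [np.float64(0.004275749211687063), np.float64(0.004275749211687194)]
shaft_end [ 0.5911 -0.2236  0.1761] [np.float64(0.004249980882108126), np.float64(0.004249980882108099)]
collar [0.521  0.2849 0.0036] [np.float64(0.002971759864139247), np.float64(0.002971759864139407)]
collar_top [0.5321 0.2862 0.0104] [np.float64(0.0008122630596294335), np.float64(0.0008122630596293965)]
screw [0.4976 0.2622 0.0175] [np.float64(0.0020746168024573363), np.float64(0.002074616802457462)]
spare [ 0.4056  0.2912 -0.0045] [np.float64(0.00134865966987206), np.float64(0.0013486596698722081)]
stage [ 0.5869 -0.2441  0.0054] [np.float64(0.00028351396563132755), np.float64(0.00028351396563157594)]
bottle [0.606  0.4648 0.0061] [np.float64(0.003013794938511755), np.float64(0.003013794938511507)]
mat [ 0.4523  0.2822 -0.0117] [np.float64(0.0005513444416512751), np.float64(0.0005513444416513193)]
[ 0.5804 -0.0635  0.102 ]
```

View pics/scene1.png

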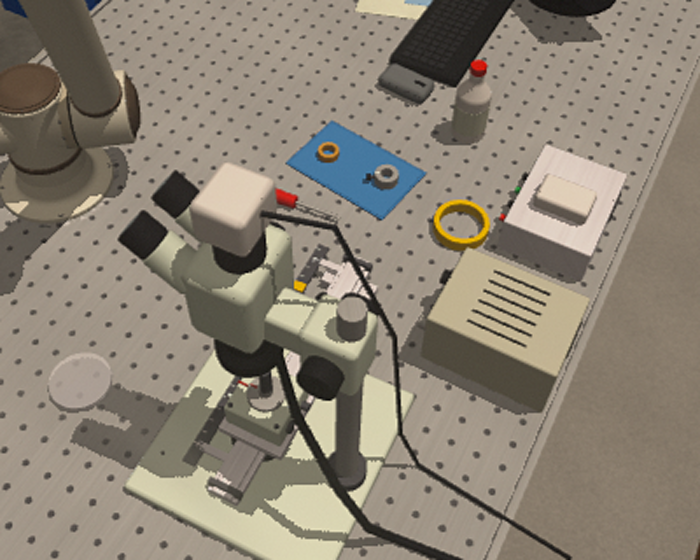

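View pics/top1.png

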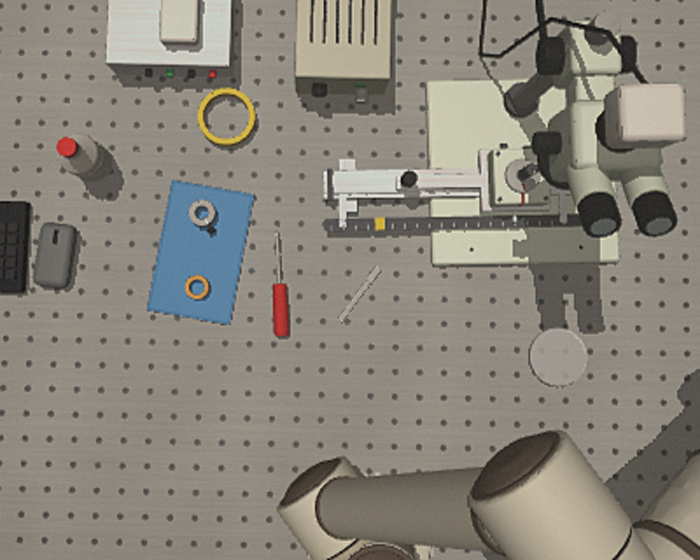

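```bash
python3 - <<'E'
from h import *
np.set_printoptions(precision=4,suppress=True)
c=snap('top')
print('tool axes',R.from_rotvec(ctrl.get_state()['tool_rot']).as_matrix())
lm=onz(c,(347.3,207.3),.032);pt=onz(c,(424.3,204.3),.034);kn=onz(c,(363.7,182.9),.102)
a=onz(c,(130+330/1.75,80+228/1.75),.032);b=onz(c,(130+590/1.75,80+222/1.75),.032)
print(lm,pt,kn,'travel',lm-pt,'rail dir',(a-b)/np.linalg.norm(a-b))
for q in ['handle','pointer','load_mark','spare_collar','collar']:
    print(q,ctrl.recognise('top',q)[:2])
E
```

```text
tool axes [[-0.9215 -0.3883 -0.    ]
 [-0.3883  0.9215  0.    ]
 [ 0.      0.     -1.    ]]
[ 0.5116 -0.0116  0.032 ] [ 0.525  -0.2308  0.034 ] [ 0.5735 -0.0492  0.102 ] travel [-0.0134  0.2192 -0.002 ] rail dir [-0.0456  0.999   0.    ]
handle [{'extent': [356.5, 161.9, 86.8, 43.9], 'confidence': 0.7}]
pointer [{'extent': [360.0, 160.8, 84.4, 42.0], 'confidence': 0.58}]
load_mark [{'extent': [317.3, 163.3, 145.4, 49.1], 'confidence': 0.68}]
spare_collar [{'extent': [213.7, 186.1, 61.0, 83.5], 'confidence': 0.46}]
collar [{'extent': [237.9, 195.5, 13.4, 19.9], 'confidence': 0.52}]
```

```bash
python3 -m jog '[[[0.085,0,0,0,0.116],[0.085,0,0,0,0.116],[0.085,0,0,0,0.115],[0.085,-0.01,0.034,0,0],[0.085,-0.01,0.034,0,0],[0.085,-0.01,0.034,0,0],[0.085,-0.01,0.034,0,0],[0.085,-0.01,0.034,0,0],[0.085,-0.01,0.034,0,0],[0.085,-0.01,0.034,0,0]]]' 30 && python3 -m jog '[[[0.085,-0.01,0.034,0,0],[0.085,-0.01,0.034,0,0],[0.085,-0.01,0.034,0,0],[0.085,-0.01,0.034,0,0],[0.085,-0.01,0.034,0,0],[0.085,-0.01,0.034,0,0],[0.085,-0.01,0.034,0,0],[0.085,-0.01,0.034,0,0],[0.085,-0.01,0.034,0,0],[0.085,0,0,0,0]]]'
python3 - <<'E'
from h import *
s=ctrl.get_state();print(s['qpos'],s['position'],R.from_rotvec(s['tool_rot']).as_matrix()[:,1])
c=snap('wrist','w1.png')
for q in ['handle','shaft_end','load_mark','pointer','index']:
    L=ctrl.landmark_of('wrist',q)
    print(q,[(np.round(l['position'],1),round(l['confidence'],2),onz(c,l['position'],{'handle':.102,'shaft_end':.166,'index':.106}.get(q,.033))) for l in L[:2]])
c=snap('scene','s2.png')
E
```

```text
time_s: 3.13
position: [0.3003, -0.3331, 0.2315]
tool_rot: [-0.081, 3.14, -0.001]
wrist_force: [0.7, -0.1, 0.2]
finger_gap: 0.995
finger_force: 0.0
time_s: 3.97
position: [0.376, -0.0201, 0.232]
tool_rot: [-0.092, 3.137, 0.002]
wrist_force: [-1.3, -0.2, 0.2]
finger_gap: 0.992
finger_force: 0.0
[ 3.85026781e-01 -6.04657232e-02 -5.40399475e-01  7.78851319e-05
 -1.08773764e+00 -1.89691316e+00] [ 0.37601186 -0.02006554  0.23202647] [-5.89132540e-02  9.98262667e-01  9.35677819e-04]
handle []
shaft_end []
load_mark [(array([543.2, 303.1]), 0.57, array([0.52031084, 0.27483298, 0.033     ]))]
pointer [(array([146.1, 288.3]), 0.88, array([ 0.52841802, -0.22802195,  0.033     ]))]
index [(array([120.6, 369. ]), 0.87, array([ 0.58177465, -0.22208439,  0.106     ])), (array([151. , 311.4]), 0.67, array([ 0.50699584, -0.18238061,  0.106     ]))]
```

View pics/s2.png

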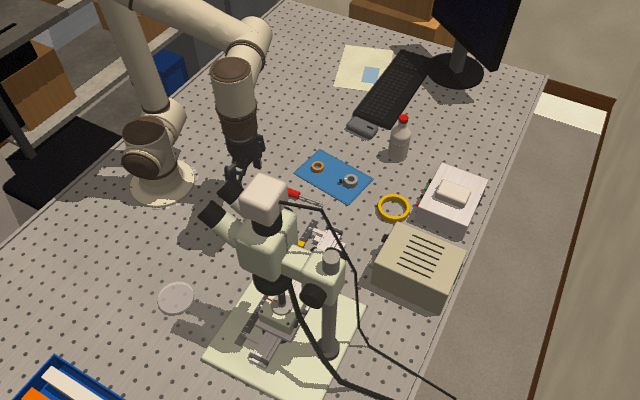

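View pics/w1.png

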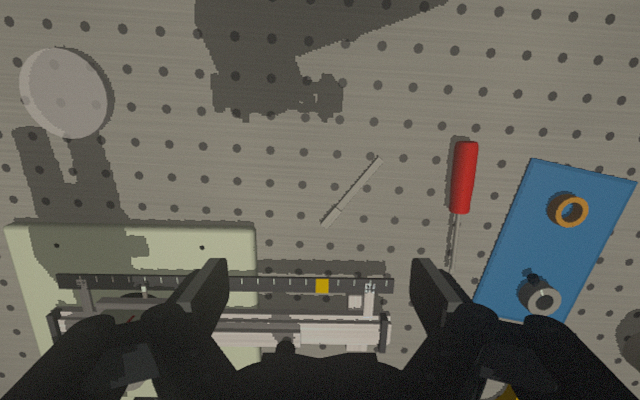

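```bash
python3 - <<'E'
from h import *
np.set_printoptions(precision=4,suppress=True)
c=snap('wrist');print(c['origin'],ctrl.read_camera('wrist').keys())
lm=onz(c,(322,285.5),.032);pt=onz(c,(143.5,290),.034)
a=onz(c,(58,274.5),.032);b=onz(c,(394,279),.032)
print(lm,pt,lm-pt,(b-a)/np.linalg.norm(b-a), 'knob expected', onz(c,(286,347),.102))
E
```

```text
[ 0.3025 -0.0291  0.3747] dict_keys(['pixels', 'mtx', 'origin', 'rotation'])
[ 0.5089 -0.015   0.032 ] [ 0.5252 -0.2373  0.034 ] [-0.0163  0.2223 -0.002 ] [-0.035   0.9994  0.    ] knob expected [ 0.5425 -0.0522  0.102 ]
```

```bash
python3 -m jog '[[[0.085,-0.0334,-0.0028,0,0],[0.085,-0.0334,-0.0028,0,0],[0.085,-0.0334,-0.0028,0,0],[0.085,-0.0334,-0.0028,0,0],[0.085,-0.0334,-0.0028,0,0],[0.085,-0.0334,-0.0028,0,0],[0.085,0,0,0,0],[0.085,0,0,0,0]]]' 30
python3 - <<'E'
from h import *
np.set_printoptions(precision=4,suppress=True)
s=ctrl.get_state()
c=snap('wrist','w2.png')
for q in ['handle','shaft_end','load_mark','pointer','index','stage']:
    L=ctrl.landmark_of('wrist',q)
    print(q,[(np.round(l['position'],1),round(l['confidence'],2),onz(c,l['position'],{'handle':.102,'shaft_end':.166,'index':.106}.get(q,.033))) for l in L[:2]])
E
```

```text
time_s: 5.08
position: [0.5761, -0.0317, 0.2296]
tool_rot: [0.078, -3.138, 0.001]
wrist_force: [-0.5, 0.4, -0.4]
finger_gap: 0.995
finger_force: 0.0
handle [(array([302.5, 199. ]), 0.83, array([ 0.5798, -0.0466,  0.102 ])), (array([376.7,   9.6]), 0.56, array([0.4261, 0.005 , 0.102 ]))]
shaft_end []
load_mark [(array([343.8, 120.3]), 0.73, array([ 0.5104, -0.0089,  0.033 ]))]
pointer [(array([132.9, 121.6]), 0.95, array([ 0.5229, -0.232 ,  0.033 ])), (array([375.7,  10.6]), 0.16, array([0.407 , 0.0144, 0.033 ]))]
index [(array([103.4, 198.7]), 0.55, array([ 0.5873, -0.2241,  0.106 ]))]
stage [(array([146.1, 176. ]), 0.77, array([ 0.581 , -0.2243,  0.033 ]))]
```

View pics/w2.png

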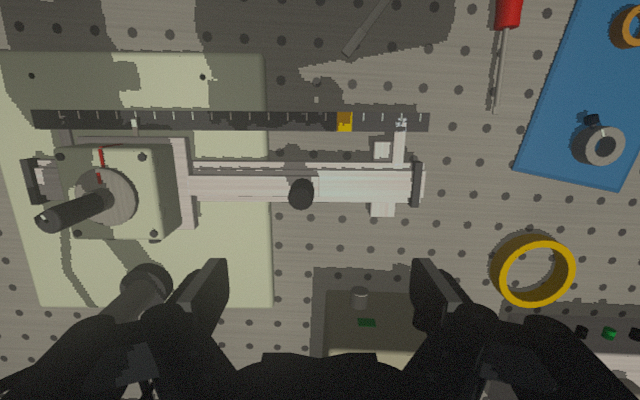

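```bash
python3 -m jog '[[[0.085,0,0,0.033,0],[0.085,0,0,0.033,0],[0.085,0,0,0.033,0],[0.085,0,0,0.033,0],[0.085,0,0,0.03,0],[0.085,0,0,0,0],[0.02,0,0,0,0],[0.02,0,0,0,0],[0.02,0,0,0,0],[0.02,0,0,0,0]]]' 40; python3 -m jog '[[[0.02,0,0,0,0],[0.02,0,0,0,0]]]' 40
```

```text
time_s: 6.27
position: [0.5775, -0.0325, 0.0737]
tool_rot: [-0.084, 3.135, -0.004]
wrist_force: [1.1, -9.5, 5.8]
finger_gap: 0.448
finger_force: 4.6
time_s: 6.43
position: [0.5778, -0.0324, 0.0742]
tool_rot: [-0.083, 3.134, -0.003]
wrist_force: [-0.6, -8.0, 7.7]
finger_gap: 0.265
finger_force: 39.0
```

```bash
python3 -m jog '[[[0.02,0,0.01,0,0],[0.02,0,0.025,0,0],[0.02,0,0.025,0,0],[0.02,0,0.025,0,0],[0.02,0,0.025,0,0],[0.02,0,0.025,0,0],[0.02,0,0.025,0,0],[0.02,0,0.025,0,0],[0.02,0,0.01,0,0],[0.02,0,0,0,0]]]' 40
python3 - <<'E'
from h import *
np.set_printoptions(precision=4,suppress=True)
c=snap('wrist','w3.png')
for k in ['wrist','top']:
  c=snap(k,k+'3.png')
  for q in ['load_mark','pointer','index','shaft_end']:
    L=ctrl.landmark_of(k,q)
    print(q,[(np.round(l['position'],1),round(l['confidence'],2),onz(c,l['position'],{'handle':.102,'shaft_end':.166,'index':.106}.get(q,.033))) for l in L[:2]])
E
```

```text
time_s: 7.27
position: [0.5694, 0.1674, 0.0743]
tool_rot: [-0.087, 3.129, 0.007]
wrist_force: [1.9, 3.9, 6.8]
finger_gap: 0.267
finger_force: 40.2
load_mark [(array([ 16.4, 118.3]), 0.64, array([ 0.5109, -0.008 ,  0.033 ])), (array([512.3,  59.6]), 0.24, array([0.465 , 0.2668, 0.033 ]))]
pointer [(array([  1.9, 119.2]), 0.58, array([ 0.5118, -0.0163,  0.033 ])), (array([320.8, 294. ]), 0.46, array([0.6165, 0.1713, 0.033 ]))]
index [(array([  3.3, 121.6]), 0.71, array([0.5064, 0.055 , 0.106 ]))]
shaft_end []
load_mark [(array([349.7, 205.4]), 0.58, array([ 0.5171, -0.0183,  0.033 ]))]
pointer [(array([348.9, 202.4]), 0.98, array([ 0.5257, -0.0159,  0.033 ]))]
index []
shaft_end []
```

```bash
python3 -m jog '[[[0.085,0,0,0,0],[0.085,0,0,0,0],[0.085,0,0,0,0],[0.085,0,0,0,0],[0.085,0,0,-0.038,0],[0.085,0,0,-0.038,0],[0.085,0,0,-0.038,0],[0.085,0,0,-0.038,0],[0.085,0,0,-0.038,0],[0.085,0.0,0.0,-0.038,0]]]' ; python3 -m jog '[[[0.085,0.01,-0.034,0,0],[0.085,0.01,-0.034,0,0],[0.085,0.01,-0.034,0,0],[0.085,0.01,-0.034,0,0],[0.085,0.01,-0.034,0,0],[0.085,0,0,0,0],[0.085,0,0,0,0]]]'
python3 - <<'E'
from h import *
np.set_printoptions(precision=4,suppress=True)
k='wrist'
c=snap(k,'w4.png')
for q in ['load_mark','pointer','index','shaft_end','flat','handle']:
    L=ctrl.landmark_of(k,q)
    print(q,[(np.round(l['position'],1),round(l['confidence'],2),onz(c,l['position'],{'handle':.102,'shaft_end':.166,'index':.106,'flat':.143}.get(q,.033))) for l in L[:2]])
E
```

```text
time_s: 8.65
position: [0.5646, 0.1634, 0.2992]
tool_rot: [0.081, -3.14, 0.0]
wrist_force: [1.1, -0.1, -0.3]
finger_gap: 0.991
finger_force: 0.0
time_s: 9.23
position: [0.5233, -0.0102, 0.2975]
tool_rot: [0.076, -3.141, -0.0]
wrist_force: [-0.5, -0.2, -0.2]
finger_gap: 0.992
finger_force: 0.0
load_mark [(array([321.1, 159.2]), 0.93, array([ 0.5101, -0.0082,  0.033 ]))]
pointer [(array([319.7, 165.2]), 0.74, array([ 0.5181, -0.0096,  0.033 ])), (array([158.6, 200. ]), 0.71, array([ 0.5765, -0.227 ,  0.033 ]))]
index [(array([320.7, 226.3]), 0.79, array([ 0.5767, -0.0057,  0.106 ])), (array([519.1, 152.4]), 0.15, array([0.482 , 0.2025, 0.106 ]))]
shaft_end [(array([314.2, 247.3]), 0.59, array([ 0.5761, -0.0123,  0.166 ])), (array([534.8, 179.6]), 0.34, array([0.5   , 0.1836, 0.166 ]))]
flat [(array([317.8, 232.2]), 0.91, array([ 0.5695, -0.0093,  0.143 ])), (array([536. , 128.8]), 0.35, array([0.4562, 0.1892, 0.143 ]))]
handle [(array([472. , 228.9]), 0.89, array([0.5728, 0.1708, 0.102 ]))]
```

View pics/w4.png

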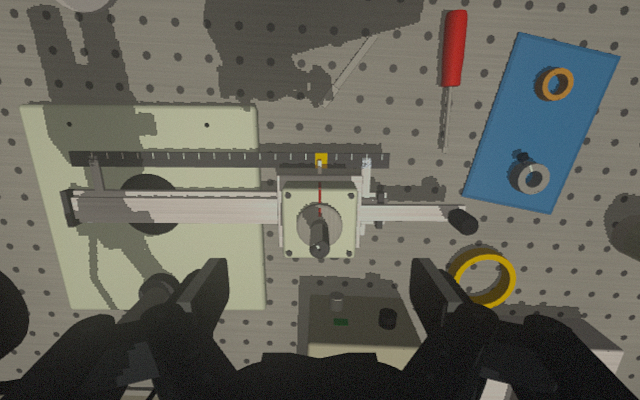

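```bash
python3 - <<'E'
import cv2,numpy as np
a=cv2.imread('pics/w4.png')
f=lambda y,x,h,w:cv2.resize(a[y:y+h,x:x+w],(400,480),interpolation=cv2.INTER_CUBIC)
cv2.imwrite('pics/c4.png',np.hstack([f(205,290,60,50),f(144,500,60,50)]))
E
```

```text
(no output)
```

View pics/c4.png

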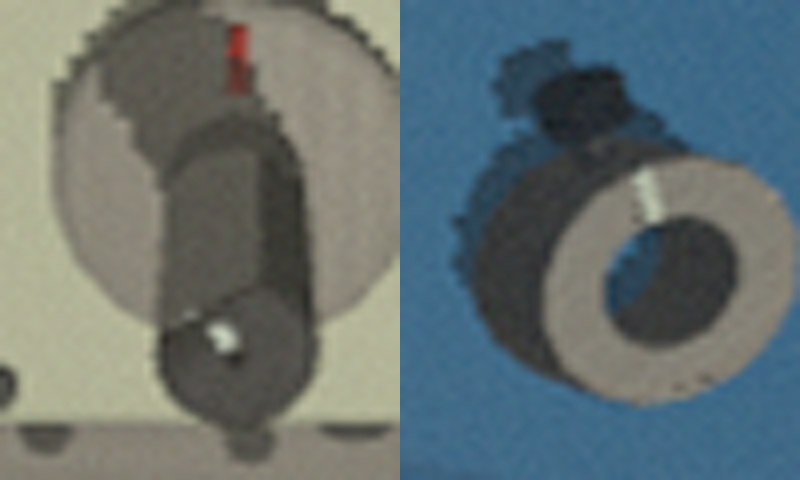

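```bash
python3 - <<'E'
from h import *
np.set_printoptions(precision=4,suppress=True)
c=snap('wrist');f=lambda x,y,z:onz(c,(x/8+290,y/8+205),z)
g=lambda x,y,z:onz(c,((x-400)/8+500,y/8+144),z)
a,b=f(165,332,.166),f(262,290,.166);d=b-a;print('edge',np.linalg.norm(d),'normal ang from -x ccw deg',np.degrees(np.arctan2(-d[0],d[1])))
print('ctr',f(240,350,.166),'line',f(232,348,.166),f(210,325,.166))
print('cap ctr',f(228,165,.106))
s=ctrl.get_state();m=R.from_rotvec(s['tool_rot']).as_matrix();print(s['position'],s['qpos'],m[:,:2])
print('collar top ctr',g(670,282,.025),'line',g(645,175,.025),g(655,215,.025),'screw',g(578,105,.014))
E
```

```text
edge 0.012855720008636816 normal ang from -x ccw deg 28.18476666578883
ctr [ 0.5781 -0.0038  0.166 ] line [ 0.5779 -0.0048  0.166 ] [ 0.575  -0.0076  0.166 ]
cap ctr [ 0.5767 -0.0054  0.106 ]
[ 0.5243 -0.0076  0.2971] [ 0.2951  0.1706 -0.1241 -0.0001 -1.2765 -1.8129] [[-0.9986 -0.053 ]
 [-0.053   0.9986]
 [ 0.0004 -0.    ]]
collar top ctr [0.5238 0.2855 0.025 ] line [0.5059 0.2767 0.025 ] [0.5126 0.2801 0.025 ] screw [0.496  0.2699 0.014 ]
```

```bash
python3 -m jog '[[[0.085,-0.0266,0,0,0],[0.085,-0.0267,0,0,0],[0.085,0,0,0,-0.123],[0.085,0,0,0,-0.123],[0.085,0,0,0,-0.123],[0.085,0,0,0,-0.123],[0.085,0,0,0,-0.123],[0.085,0,0,0,-0.123],[0.085,0,0,0,-0.123],[0.085,0,0,0,-0.123]]]' ; python3 -m jog '[[[0.085,0,0,0.0,-0.123],[0.085,0,0,0,-0.123],[0.085,0,0,0,-0.123],[0.085,0,0,0,-0.123],[0.085,0,0,0,-0.123],[0.085,0,0,0,-0.123],[0.085,0,0,0,-0.123],[0.085,0,0,0,-0.123],[0.085,0,0,0,-0.122],[0.085,0,0,0,0]]]'
python3 - <<'E'
from h import *
np.set_printoptions(precision=4,suppress=True)
s=ctrl.get_state();m=R.from_rotvec(s['tool_rot']).as_matrix();print(s['position'],s['qpos'],m[:,:2],np.degrees(np.arctan2(m[1,1],m[0,1])))
c=snap('wrist','w5.png');a=c['pixels'][:,:,::-1]
for q in ['index','shaft_end','flat']:
    L=ctrl.landmark_of('wrist',q)
    print(q,[(np.round(l['position'],1),round(l['confidence'],2),onz(c,l['position'],{'shaft_end':.166,'index':.106,'flat':.143}[q])) for l in L[:2]])
p=proj(c,(.5775,-.005,.166)).astype(int);print(p)
x,y=np.clip(p-[50,45],0,[540,310]);print(x,y)
cv2.imwrite('pics/c5.png',cv2.resize(a[y:y+90,x:x+100],None,fx=6,fy=6,interpolation=cv2.INTER_CUBIC))
E
```

```text
time_s: 10.47
position: [0.5775, -0.0051, 0.2971]
tool_rot: [1.565, -2.724, -0.0]
wrist_force: [-0.8, -0.2, 0.3]
finger_gap: 0.995
finger_force: 0.0
time_s: 11.3
position: [0.5774, -0.0051, 0.2971]
tool_rot: [2.759, -1.502, -0.0]
wrist_force: [0.3, -0.0, 0.7]
finger_gap: 0.994
finger_force: 0.0
[ 0.5774 -0.0051  0.2971] [ 0.2715  0.2652 -0.0009 -0.     -1.305   0.3023] [[ 0.5428 -0.8399]
 [-0.8399 -0.5428]
 [-0.0001  0.0003]] -147.12574858902627
index [(array([323.2, 181.3]), 0.74, array([ 0.5747, -0.0082,  0.106 ]))]
shaft_end [(array([320.6, 194. ]), 0.88, array([ 0.5781, -0.0075,  0.166 ]))]
flat []
[319 196]
269 151
```

View pics/c5.png

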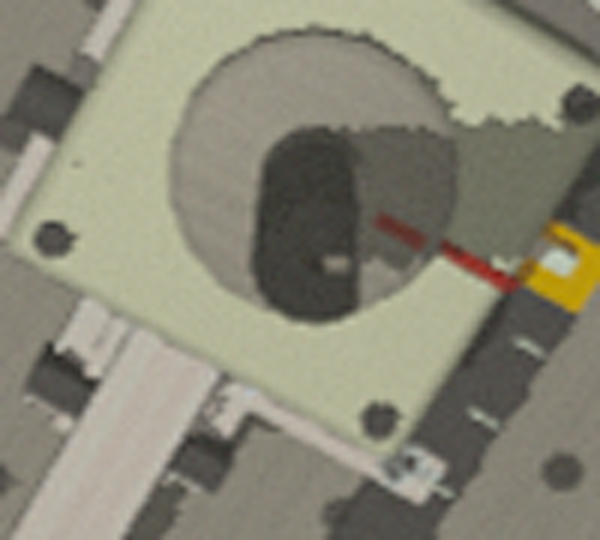

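```bash
python3 -m jog '[[[0.085,0.0015,0,0.034,0],[0.085,0,0,0.034,0],[0.085,0,0,0.034,0],[0.085,0,0,0.034,0],[0.085,0,0,0.033,0],[0.04,0,0,0,0],[0.01,0,0,0,0],[0.01,0,0,0,0],[0.01,0,0,0,0],[0.01,0,0,0,0]]]' 40; python3 -m jog '[[[0.01,0,0,0,0],[0.01,0,0,0,0],[0.01,0,0,0,0],[0.01,0,0,0,0]]]' 40;  python3 -m jog '[[[0.01,0,0,0,0],[0.01,0,0,0,0]]]' 40
python3 -c "
from h import *
s=ctrl.get_state();print(s['finger_gap']*85.4,s['position'],s['ft_torque'])"
```

```text
time_s: 12.33
position: [0.5796, -0.0066, 0.1308]
tool_rot: [-2.754, 1.504, -0.006]
wrist_force: [-0.3, -1.0, 0.1]
finger_gap: 0.295
finger_force: 0.0
time_s: 12.67
position: [0.5783, -0.0073, 0.1306]
tool_rot: [-2.757, 1.505, -0.003]
wrist_force: [-3.1, -0.6, 5.6]
finger_gap: 0.184
finger_force: 40.3
time_s: 12.83
position: [0.5783, -0.0072, 0.1306]
tool_rot: [-2.757, 1.505, -0.003]
wrist_force: [-3.4, -0.2, 5.8]
finger_gap: 0.184
finger_force: 40.3
15.693963470167002 [ 0.57829546 -0.00723844  0.13060602] [-0.1683267   0.78780501  0.08163239]
```

```bash
python3 -m jog '[[[0.01,0,0,0,0.07],[0.01,0,0,0,0.075],[0.01,0,0,0,0.075],[0.01,0,0,0,0.075],[0.01,0,0,0,0.075],[0.01,0,0,0,0.075],[0.01,0,0,0,0.075],[0.01,0,0,0,0],[0.01,0,0,0,0],[0.01,0,0,0,0]]]' 40; 
python3 -c "
from h import *
s=ctrl.get_state();m=R.from_rotvec(s['tool_rot']).as_matrix();print(s['finger_gap']*85.4,s['position'],s['ft_torque'],np.degrees(np.arctan2(m[1,1],m[0,1])))"
```

```text
time_s: 13.67
position: [0.5781, -0.0082, 0.1306]
tool_rot: [2.277, -2.164, 0.003]
wrist_force: [-2.2, -3.9, 4.5]
finger_gap: 0.18
finger_force: 40.3
15.34182370295762 [ 0.57812219 -0.00815491  0.13061604] [-1.12309439  0.62679397 -0.00782153] -177.09309284592695
```

```bash
python3 -m jog '[[[0.085,0,0,0,0],[0.085,0,0,0,0],[0.085,0,0,0,0],[0.085,0,0,0,0],[0.085,0,0,0,0.12],[0.085,0,0,0,0.121],[0.085,0,0,0,0.121],[0.085,0,0,0,0.121],[0.085,0,0,0,0.121],[0.085,0,0,0,0.121]]]' 20;  python3 -m jog '[[[0.085,0.0017,0,0,0.121],[0.085,0,0,0,0.121],[0.085,0,0,0,0.121],[0.085,0,0,0,0.121],[0.085,0,0,0,0.121],[0.085,0,0,0,0.121],[0.085,0,0,0,0.12],[0.01,0,0,0,0],[0.01,0,0,0,0],[0.01,0,0,0,0]]]' 20; python3 -m jog '[[[0.01,0,0,0,0],[0.01,0,0,0,0],[0.01,0,0,0,0],[0.01,0,0,0,0],[0.01,0,0,0,0]]]' 20
python3 -c "
from h import *
s=ctrl.get_state();m=R.from_rotvec(s['tool_rot']).as_matrix();print(s['finger_gap']*85.4,s['position'],s['wrist_force'],np.degrees(np.arctan2(m[1,1],m[0,1])),s['qpos'])"
```

```text
time_s: 14.5
position: [0.5782, -0.0066, 0.1282]
tool_rot: [1.354, -2.835, -0.0]
wrist_force: [0.6, 0.2, -0.3]
finger_gap: 0.997
finger_force: 0.0
time_s: 15.33
position: [0.5771, -0.0081, 0.1282]
tool_rot: [0.084, -3.14, -0.0]
wrist_force: [0.1, -0.1, -0.1]
finger_gap: 0.599
finger_force: 0.0
time_s: 15.75
position: [0.5771, -0.0079, 0.1284]
tool_rot: [-0.081, 3.14, 0.001]
wrist_force: [-0.4, 1.8, 1.3]
finger_gap: 0.227
finger_force: 22.6
19.360660329122624 [ 0.577111   -0.00792766  0.12841762] [-0.38314099  1.83990961  1.33542851] 92.93996179997806 [ 2.66637675e-01  3.97688049e-01 -2.52255685e-01 -3.79117039e-04
 -9.20571799e-01 -1.78589256e+00]
```

```bash
python3 -m jog '[[[0.085,0,0,0,0],[0.085,0,0,0,0],[0.085,0,0,0,0],[0.085,0,0,0,0],[0.085,0,0,-0.036,0],[0.085,0,0,-0.036,0],[0.085,0,0,-0.036,0],[0.085,0.0024,0.0322,-0.01,0],[0.085,0.0024,0.0322,0,0],[0.085,0.0024,0.0322,0,0]]]' 20;  python3 -m jog '[[[0.085,0.0024,0.0322,0,0],[0.085,0.0024,0.0322,0,0],[0.085,0.0024,0.0322,0,0],[0.085,0.0024,0.0322,0,0],[0.085,0.0024,0.0322,0,0],[0.085,0.0024,0.0322,0,0],[0.085,0,0,0,-0.11],[0.085,0,0,0,-0.11],[0.085,0,0,0,-0.11],[0.085,0,0,0,-0.11]]]' 
cat > look.py <<'E'
from h import *
import sys
np.set_printoptions(precision=4,suppress=True)
s=ctrl.get_state();m=R.from_rotvec(s['tool_rot']).as_matrix();print(s['position'],np.degrees(np.arctan2(m[1,1],m[0,1])))
c=snap('wrist',sys.argv[1])
Z={'collar_top':.025,'collar':.003,'screw':.014,'spare_collar':.003}
for q in Z:
    L=ctrl.landmark_of('wrist',q)
    print(q,[(np.round(l['position'],1),round(l['confidence'],2),onz(c,l['position'],Z[q])) for l in L[:2]])
np.savez(sys.argv[1]+'.npz',**{k:c[k] for k in('mtx','origin','rotation')})
E
python3 look.py w6.png; python3 -m jog '[[[0.085,0,0,0,0]]]'; python3 look.py w6b.png
```

```text
time_s: 16.58
position: [0.5652, 0.0886, 0.248]
tool_rot: [-0.077, 3.138, 0.002]
wrist_force: [0.4, 0.9, -0.8]
finger_gap: 0.995
finger_force: 0.0
time_s: 17.42
position: [0.5406, 0.2804, 0.2461]
tool_rot: [0.772, -3.045, 0.0]
wrist_force: [0.9, 0.4, -1.0]
finger_gap: 0.995
finger_force: 0.0
[0.5406 0.2804 0.2461] 118.46544568233143
collar_top [(array([326.9, 162.9]), 0.68, array([0.5231, 0.2807, 0.025 ]))]
collar [(array([326.6, 159.5]), 0.64, array([0.5223, 0.2805, 0.003 ]))]
screw [(array([325.5, 131. ]), 0.78, array([0.4922, 0.2621, 0.014 ]))]
spare_collar [(array([383.4,  70.8]), 0.58, array([0.4017, 0.2887, 0.003 ]))]
time_s: 17.75
position: [0.5408, 0.2799, 0.2463]
tool_rot: [0.761, -3.048, 0.0]
wrist_force: [-0.5, 0.5, 0.2]
finger_gap: 0.995
finger_force: 0.0
[0.5408 0.2799 0.2463] 118.01918558250098
collar_top [(array([327.9, 167.2]), 0.84, array([0.5273, 0.2841, 0.025 ]))]
collar [(array([327.6, 163.1]), 0.84, array([0.5259, 0.2836, 0.003 ])), (array([197.7, 164.7]), 0.72, array([0.6041, 0.141 , 0.003 ]))]
screw [(array([327. , 133.7]), 0.63, array([0.4942, 0.2652, 0.014 ]))]
spare_collar [(array([269.5,  14.7]), 0.32, array([0.4121, 0.1491, 0.003 ]))]
```

View pics/w6b.png

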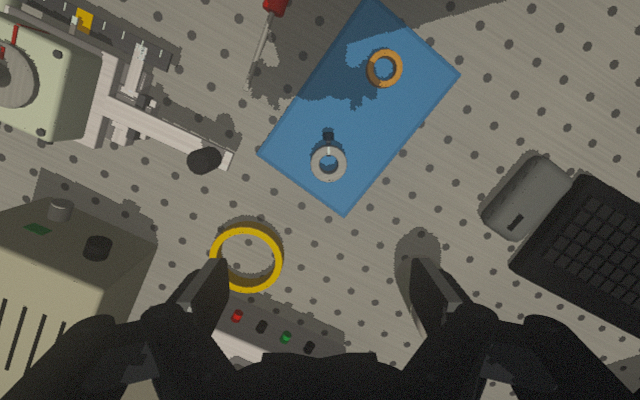

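```bash
python3 -m jog '[[[0.085,0.012,0.0095,0.03,0],[0.085,0,0,0.03,0],[0.085,0,0,0.03,0],[0.085,0,0,0.02,0],[0.085,0,0,0,0],[0.085,0,0,0,0]]]'; python3 look.py w7.png
python3 - <<'E'
from h import *
np.set_printoptions(precision=4,suppress=True)
a=np.load('w6b.png.npz');b=np.load('w7.png.npz')
im=cv2.imread('pics/w7.png');p=proj(b,(.526,.283,.025)).astype(int);print(p)
x,y=np.clip(p-[60,60],0,[520,280]);print(x,y)
i0=cv2.imread('pics/w6b.png')
cv2.imwrite('pics/c7.png',np.hstack([cv2.resize(im[y:y+120,x:x+120],(480,480),interpolation=2),cv2.resize(i0[110:190,300:353],(318,480),interpolation=2)]))
E
```

```text
time_s: 18.5
position: [0.5257, 0.2826, 0.1358]
tool_rot: [0.763, -3.046, 0.002]
wrist_force: [-0.1, -0.2, 1.0]
finger_gap: 0.995
finger_force: 0.0
[0.5257 0.2826 0.1358] 118.12939633530347
collar_top [(array([319.3, 198.4]), 0.9, array([0.5239, 0.2811, 0.025 ]))]
collar [(array([320.7, 189.8]), 0.77, array([0.5214, 0.2812, 0.003 ]))]
screw [(array([320.5, 156.5]), 0.88, array([0.4934, 0.2659, 0.014 ]))]
spare_collar [(array([397.1,  71.7]), 0.59, array([0.4036, 0.2894, 0.003 ]))]
[320 201]
260 141
```

View pics/c7.png

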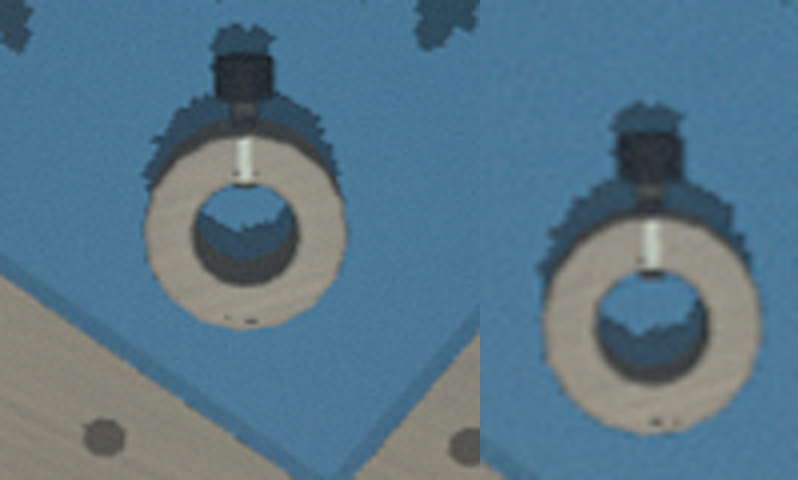

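```bash
python3 - <<'E'
from h import *
np.set_printoptions(precision=4,suppress=True)
a=np.load('w6b.png.npz');b=np.load('w7.png.npz')
print(tri([ray(a,(328.7,164.2)),ray(b,(321.5,198.75))]),onz(a,(328.7,164.2),.025))
ct=onz(b,(321.5,198.75),.025);sc=onz(b,(260+244.5/4,141+75/4),.014);d=sc-ct
w=np.degrees(np.arctan2(d[1],d[0]))
s=ctrl.get_state();m=R.from_rotvec(s['tool_rot']).as_matrix();e=ct-s['position']
print(ct,sc,'dir',w,'tool y',np.degrees(np.arctan2(m[1,1],m[0,1])),'move',m.T@e)
E
```

```text
(array([0.5243, 0.2836, 0.0207]), [np.float64(8.545846200310104e-05), np.float64(8.5458462002978e-05)]) [0.5237 0.2832 0.025 ]
[0.5233 0.2829 0.025 ] [0.4956 0.2677 0.014 ] dir -151.27704113981127 tool y 118.1204660164918 move [0.0036 0.001  0.1132]
```

```bash
python3 -m jog '[[[0.085,0.0033,0.001,0,0],[0.085,0,0,0.02,0.117],[0.085,0,0,0.02,0.117],[0.085,0,0,0.02,0.117],[0.085,0,0,0.02,0.117],[0.085,0,0,0.02,0.116],[0.085,0,0,0.016,0.116],[0.085,0,0,0.015,0],[0.03,0,0,0,0],[0.03,0,0,0,0]]]' 20; python3 -m jog '[[[0.03,0,0,0,0],[0.03,0,0,0,0],[0.03,0,0,0,0],[0.03,0,0,0,0]]]' 20
cat > st.py <<'E'
from h import *
np.set_printoptions(precision=4,suppress=True)
s=ctrl.get_state();m=R.from_rotvec(s['tool_rot']).as_matrix();print(s['finger_gap']*85.4,s['position'],s['wrist_force'],s['ft_torque'],'yaw',np.degrees(np.arctan2(m[1,1],m[0,1])),'yproj',m[:,1]@s['position'],m[:2,1])
E
python3 st.py
```

```text
time_s: 19.58
position: [0.5222, 0.282, 0.0053]
tool_rot: [-0.327, -3.124, 0.001]
wrist_force: [-0.0, 0.8, 0.8]
finger_gap: 0.745
finger_force: 0.0
time_s: 19.92
position: [0.5232, 0.2829, 0.007]
tool_rot: [0.327, 3.122, 0.003]
wrist_force: [-1.3, 0.2, 5.8]
finger_gap: 0.502
finger_force: 21.0
42.88321525717285 [0.5232 0.2829 0.007 ] [-1.2525  0.195   5.8096] [-0.0106  0.217   0.0073] yaw 78.04948882809437 yproj 0.38508184664019107 [0.2071 0.9783]
```

```bash
python3 -m jog '[[[0.07,0,0,0,0],[0.07,0,0,0,0],[0.07,0,0,0,0],[0.07,0,0,0,-0.117],[0.07,0,0,0,-0.117],[0.07,0,0,0,-0.117],[0.07,0,0,0,-0.117],[0.07,0,0,0,-0.116],[0.07,0,0,0,-0.116],[0.07,0,0,0,0]]]' 20; python3 st.py; python3 -m jog '[[[0.03,0,0,0,0],[0.03,0,0,0,0],[0.03,0,0,0,0],[0.03,0,0,0,0],[0.03,0,0,0,0],[0.03,0,0,0,0]]]' 40
python3 st.py
```

```text
time_s: 20.75
position: [0.5222, 0.282, 0.005]
tool_rot: [0.766, -3.046, 0.0]
wrist_force: [-0.2, -0.3, 0.1]
finger_gap: 0.82
finger_force: 0.0
69.992574025749 [0.5222 0.282  0.005 ] [-0.2326 -0.2728  0.0917] [-0.0231 -0.0322  0.0008] yaw 118.2231014854139 yproj 0.0015334979736135713 [-0.4729  0.8811]
time_s: 21.25
position: [0.5224, 0.2822, 0.0054]
tool_rot: [-0.762, 3.047, 0.0]
wrist_force: [-0.6, -0.1, 0.3]
finger_gap: 0.493
finger_force: 41.5
42.12838853906628 [0.5224 0.2822 0.0054] [-0.5952 -0.1414  0.3389] [0.0806 0.057  0.0018] yaw 118.08919077956992 yproj 0.0030193805363851003 [-0.4708  0.8822]
```

```bash
python3 -m jog '[[[0.03,0,0,0,0],[0.03,0,0,-0.02,0],[0.03,0,0,-0.035,0],[0.03,0,0,-0.035,0],[0.03,0,0,-0.035,0],[0.03,0,0,-0.035,0],[0.03,0,0,-0.035,0.11],[0.03,0,0,-0.035,0.11],[0.03,0,0,0,0.11],[0.03,0,0,0,0.108]]]' 60; python3 -m jog '[[[0.03,-0.0038,-0.0293,0,0],[0.03,-0.0038,-0.0293,0,0],[0.03,-0.0038,-0.0293,0,0],[0.03,-0.0038,-0.0293,0,0],[0.03,-0.0038,-0.0293,0,0],[0.03,-0.0038,-0.0293,0,0],[0.03,-0.0038,-0.0293,0,0],[0.03,-0.0038,-0.0293,0,0],[0.03,-0.0038,-0.0293,0,0],[0.03,-0.0035,-0.0288,0,0]]]' 60;python3 -m jog '[[[0.03,0,0,0,0],[0.03,0,0,0,0],[0.03,0,0,0,0],[0.03,0,0,0,0]]]'
python3 st.py
python3 - <<'E'
from h import *
np.set_printoptions(precision=4,suppress=True)
c=snap('wrist','w8.png')
for q,z in dict(shaft_end=.166,index=.106,screw=.242,collar_top=.253,load_mark=.033,pointer=.033).items():
    L=ctrl.landmark_of('wrist',q)
    print(q,[(np.round(l['position'],1),round(l['confidence'],2),onz(c,l['position'],z)) for l in L[:2]])
E
```

```text
time_s: 22.08
position: [0.5229, 0.2827, 0.2379]
tool_rot: [-0.074, 3.137, 0.006]
wrist_force: [-0.1, -0.4, -3.4]
finger_gap: 0.485
finger_force: 61.2
time_s: 22.92
position: [0.5749, -0.0094, 0.2345]
tool_rot: [0.082, -3.139, -0.0]
wrist_force: [0.7, -0.1, -1.8]
finger_gap: 0.484
finger_force: 61.2
time_s: 23.25
position: [0.5751, -0.0072, 0.2349]
tool_rot: [0.084, -3.14, -0.0]
wrist_force: [-0.2, -0.2, -1.6]
finger_gap: 0.483
finger_force: 61.3
41.26896275162266 [ 0.5751 -0.0072  0.2349] [-0.2343 -0.1768 -1.557 ] [ 0.0289 -0.016  -0.0483] yaw 93.0668602198327 yproj -0.03792421851852119 [-0.0535  0.9986]
shaft_end [(array([316.7, 219.5]), 0.49, array([ 0.5776, -0.0089,  0.166 ]))]
index [(array([322.3, 196.5]), 0.91, array([ 0.5762, -0.0043,  0.106 ])), (array([314.2, 218.5]), 0.47, array([ 0.5977, -0.0106,  0.106 ]))]
screw [(array([319.2, 199. ]), 0.81, array([ 0.5412, -0.0091,  0.242 ])), (array([319.9, 196.4]), 0.18, array([ 0.54  , -0.0088,  0.242 ]))]
collar_top [(array([320. , 284.4]), 0.59, array([ 0.5785, -0.0067,  0.253 ]))]
load_mark [(array([321.1, 120.4]), 0.98, array([ 0.5112, -0.0085,  0.033 ]))]
pointer [(array([323.1, 122.7]), 0.84, array([ 0.5135, -0.0062,  0.033 ])), (array([314.4, 219.4]), 0.19, array([ 0.624 , -0.0101,  0.033 ]))]
```

```bash
python3 -m jog '[[[0.03,0,-0.0008,0.02,0],[0.03,0,0,0.02,0],[0.03,0,0,0.02,0],[0.03,0,0,0,0],[0.03,0,0,0,0],[0.03,0,0,0.003,0],[0.03,0,0,0.003,0],[0.03,0,0,0.003,0],[0.03,0,0,0.003,0],[0.03,0,0,0,0]]]'; python3 st.py
```

```text
time_s: 24.43
position: [0.5752, -0.0088, 0.163]
tool_rot: [0.083, -3.14, -0.0]
wrist_force: [-0.1, -0.8, -1.7]
finger_gap: 0.488
finger_force: 61.3
41.706958457134135 [ 0.5752 -0.0088  0.163 ] [-0.0581 -0.7523 -1.6813] [-0.0136  0.0695  0.0267] yaw 93.012172686943 yproj -0.03896277935297508 [-0.0525  0.9986]
```

```bash
python3 -m jog '[[[0.03,0,0.0005,0.002,0],[0.03,0,0,0.002,0],[0.03,0,0,0.002,0],[0.03,0,0,0.002,0],[0.03,0,0,0,0]]]'; python3 st.py;  python3 -m jog '[[[0.03,0,0,0.002,0],[0.03,0,0,0.002,0],[0.03,0,0,0.002,0],[0.03,0,0,0.002,0],[0.03,0,0,0,0],[0.03,0,0,0,0]]]'; python3 st.py
```

```text
time_s: 24.85
position: [0.5751, -0.0083, 0.1547]
tool_rot: [0.083, -3.139, 0.0]
wrist_force: [-0.3, -0.3, -1.4]
finger_gap: 0.483
finger_force: 61.3
41.28220506533324 [ 0.5751 -0.0083  0.1547] [-0.3321 -0.2583 -1.3877] [-0.0349 -0.001   0.0273] yaw 93.0166269379592 yproj -0.03858235747270229 [-0.0526  0.9986]
time_s: 25.35
position: [0.5754, -0.0083, 0.1471]
tool_rot: [0.083, -3.14, 0.0]
wrist_force: [0.1, -0.4, -0.8]
finger_gap: 0.489
finger_force: 61.3
41.73553194937334 [ 0.5754 -0.0083  0.1471] [ 0.1082 -0.3657 -0.8048] [-0.0017  0.0109  0.0335] yaw 93.02690232188706 yproj -0.038653354352370245 [-0.0528  0.9986]
```

```bash
python3 -m jog '[[[0.03,0,0,0.0005,0],[0.03,0,0,0,0],[0.03,0,0,0,0]]]'; python3 - <<'E'
from h import *
np.set_printoptions(precision=4,suppress=True)
for k in ('wrist','scene'):
  c=snap(k,k+'9.png')
  for q,z in dict(shaft_end=.166,collar_top=.166,screw=.155,load_mark=.032,pointer=.034).items():
    L=ctrl.landmark_of(k,q)
    print(k,q,[(np.round(l['position'],1),round(l['confidence'],2),onz(c,l['position'],z)) for l in L[:1]])
E
python3 st.py
```

```text
time_s: 25.6
position: [0.5755, -0.0082, 0.1469]
tool_rot: [-0.083, 3.14, 0.0]
wrist_force: [-0.7, 0.0, -0.5]
finger_gap: 0.485
finger_force: 61.3
wrist shaft_end [(array([319.2, 283.1]), 0.64, array([ 0.5776, -0.0082,  0.166 ]))]
wrist collar_top [(array([320.8, 123.7]), 0.22, array([ 0.508 , -0.0113,  0.166 ]))]
wrist screw [(array([317.7, 198.2]), 0.6, array([ 0.541 , -0.0108,  0.155 ]))]
wrist load_mark [(array([323.3, 123.2]), 0.78, array([ 0.5119, -0.0083,  0.032 ]))]
wrist pointer [(array([320. , 122.5]), 0.76, array([ 0.5114, -0.011 ,  0.034 ]))]
scene shaft_end [(array([319.9, 220.4]), 0.57, array([ 0.5697, -0.0001,  0.166 ]))]
scene collar_top [(array([322., 225.]), 0.48, array([ 0.5815, -0.0104,  0.166 ]))]
scene screw []
scene load_mark [(array([295.7, 242.2]), 0.95, array([ 0.4991, -0.0121,  0.032 ]))]
scene pointer [(array([298.4, 241.4]), 0.67, array([ 0.5051, -0.0072,  0.034 ]))]
41.65734703723139 [ 0.5754 -0.0083  0.1468] [-0.2444  0.5611 -0.7176] [0.0276 0.0547 0.0083] yaw 93.02454163761995 yproj -0.038613316466533223 [-0.0528  0.9986]
```

Everything checks out: the pointer is within about 3 mm of the band's middle, and the collar is on the shaft with no contact force. I'm handing the job in.

```bash
python3 -c "
from cell import ctrl
print(ctrl.hand_in())"
```

```text
the job is handed in; nothing more can be done
None
```

I handed the job in at about 26 s with no verdict returned: carriage in the loading band, flat turned to the index line, and the collar held upright over the shaft end with its screw on the flat; "flush" rests on arm readings and the stated shaft height, as I viewed no final picture.

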